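Free the slide bed and drop its pin home

ROBOT

A 7-joint arm with a two-finger parallel gripper is mounted at the origin on a cart in front of the work surface, level with it; the furniture and walls round the work are solid. World frame = base frame: x ahead of the robot, y to its left, z up, the work surface at z = 0. Lengths are in m, angles in rad, forces in N, time in s.
With the tool pointing down it reaches from about 0.35 to 0.9 m from the base axis. Payload 8.1 kg.
Tool frame: the origin (TCP) lies between the finger pads; the fingertips stand 22 mm ahead of it and the grasp point (between the pads) lies 3 mm ahead of it (arm.tip_reach is the distance from the TCP to the fingertips, in m); z points along the fingers, y is the line along which they close (so a half turn about z gives the same grasp; the last joint's range is limited). The gripper opens to 92 mm and grips with 3 to 60 N. Pads are 19 mm wide; open, the fingers measure 130 mm over their backs; the gripper's body (75 mm by 190 mm) begins 47 mm behind the grasp point.
Start: joints at [1.183, 0.434, 0.025, 1.573, -0.012, 1.134, -0.075], TCP at [0.176, -0.6, 0.249] pointing down, gripper open.
Joint ranges: [-2.62, 2.62], [-0.44, 2.09], [-1.27, 1.32], [0.08, 2.57], [-1.32, 4.46], [0.12, 2], [-2.74, 2.74]. Speed limits (rad/s): [2.22, 2.22, 3.01, 3.01, 3.14, 3.14, 3.14].

INTERFACE

Orientations are given as a rotation vector (axis times angle).
In Python, from cell import telemetry, vision, job, arm gives the robot as it stands. The module is installed in compiled form; this text tells all that it offers.
- The arm moves only by the shell command python3 -m creep 'ROWS' [FORCE]. ROWS is text: rows parted by semicolons, each of 7 numbers parted by spaces: the finger opening in cm, from 0 to 9.18, then the shift along the tool's x, y, z in cm, then the turn, a rotation vector about the tool's x, y, z in degrees. A call has 1 to 5 rows; each row is the pose to reach, as a shift and turn from the pose commanded when the call began, along the tool's axes at that moment; what a row does not reach only later rows make up. A row lasts 1/8 s, in which the tool goes at most 62.5 mm and 10.7 degrees, less where a joint would pass 70% of its speed; a pose out of reach is approached as far as the arm can. A call with a gripper value outside its range is refused whole. The fingers move at their own pace and stop on an object; FORCE is the grip in N (left out, the last holds). Time passes only in rows, so rows that repeat a pose let the fingers close. It gives the time, the measured TCP pose, the force, the opening and the grip force at its end, in the units of the state.
- telemetry.observe(): the state, without advancing time (a new reading comes with each control period).
- vision.get_image(name): name is "side" or "top" or "wrist"; returns the picture (480x640x3 uint8, red, green, blue); there is no depth.
- vision.camera_info(name): a dict with "fov_y" (degrees; the focal length in pixels is half the picture's height over the tangent of half this angle, whatever the lens; pixels are square), "cx", "cy" (the principal point, pixels), "dist_coeffs" ([k1, k2, p1, p2, k3] as OpenCV has them; the pictures are not rectified), "extrinsics" (4x4, takes a point from camera to world coordinates). Camera axes: x right, y down, z forward; pixel columns grow to the right and rows downward; lengths in m; the calibration is good to about 2 mm. A picture is of the moment at which its call begins: read the wrist's pose just before it. camera_info takes no time and is no camera call; for the wrist camera it gives the pose at the moment of the call.
- job.sign_off(): hands the job in; it is judged then, once.
The state is a dict: "clock": time; "joints": joint angles; "dq": joint speeds; "joint_efforts": joint torques, N m; "position": TCP position; "ee_rot": TCP orientation; "force": force on the tool from outside, world axes, zero at the start; "ft_torque": the same for the moment, N m; "width": opening from 0.0 (shut) to 1.0 (fully open); "gripper_force": force on a finger pad.
Only numpy, scipy, OpenCV 4.12 (cv2) and the standard library are available. Lean on these libraries where they do the work, as an engineer would, in place of code of your own. Each camera call takes 0.05 s, during which the arm holds its last target. There are 200 camera calls.

TASK

A flat iron bar is jammed cornerwise under the lips of the slide bed: without wrenching it against the bed, turn it until its ends are clear of the lips, lift it out and lay it flat on the open bench. Then, by its handle, slide the steel plate along the bed to the line marks and work it round about there until the drop pin that stands in it falls by itself into the hidden hole below and its head comes down on the plate; never touch the pin. Let go of everything and leave the other things on the bench where they are.

Things in the scene. Friction and masses are not known exactly. Their poses are not given: they have to be found in the camera images.
- bed: slide bed fixed to the bench: wooden frame on a plinth, 176 (x) x 342 (y) mm, round a pocket 120 (x) x 286 (y) with a flat steel floor 78 mm above the bench. Along both long sides a dark steel lip, 100 to 106 mm up, overhangs the pocket by 12 mm (96 mm open between them); no lip on the short sides. Origin at bench level under its middle; the plate starts at its -y end, the bar at its +y end
- mark (a point): point on the pocket floor's centre line midway between the dark line marks across the lips (bed x 0, y -50, z 78 mm). The hidden hole, covered by the plate from the start: round, blind, 18 mm wide, 15.5 deep, mouth bevelled 1.5 mm; its centre is within 10 mm of this point both across and along the bed, and differs each time
- plate: loose steel plate on the pocket's floor, 85 (x) x 130 (y) x 18 mm, 0.55 to 0.95 kg; drags hard if pressed down. Origin: centre of its underside (two runners). Wooden handle bar 16 (x) x 54 (y) mm at x 0, y +18, from 33 to 63 mm above the underside. A 15 mm bore at x 0, y -48 holds the pin. Nearly in line with the bed; must go 55 to 85 mm to the bed's +y, blocked until the bar is out
- pin: loose steel drop pin upright in the plate's bore, its foot on the pocket's floor: shank 14 mm wide, 31 long, foot bevelled; head 24 mm wide, 10 high. Origin: centre of its foot, z up the shank. The head starts 13 mm above the plate; over the hole the pin falls 13 mm by its own weight until the head rests on the plate; if it sticks askew part-way, jogging the plate frees it
- flat_bar: flat iron bar, 22 (x) x 130 (y) x 10 mm, on the pocket's floor at the +y end, about 51 degrees (+ yaw) from the bed's y axis, ends under both lips. Origin: centre of its underside. Within 30 degrees of the bed's y axis, centred near bed y +71 mm, it fits between the lips and past the plate. Bare bench to lay it on: centre at x 0.56 to 0.68, y -0.28 to -0.08 (world), among bystanders
- jar: bystander: glass jar, 66 mm across, 95 high, origin under its centre
- pulley: bystander: brass pulley wheel, 67 mm across, 19 high, lying flat, origin under its centre
- oiler: bystander: oil can with a spout, 76 x 84 mm, 151 high, origin under its centre
- can: bystander: rusty can of nails, 71 mm across, 81 high, origin under its centre, standing past the +y end of the bed
- bolt: bystander: bolt with nut, 21 x 75 x 21 mm, lying in front of the bed, origin under its centre

How it is judged:
By the outcome, as a careful person would: the job done as asked, in the order asked, and still so for the second after the job is handed in, with the robot touching nothing.
It also fails if it takes over 67 s, if anything falls off the work surface, if the arm or the gripper's body presses on something with over 40 N, if the wrist force passes 120 N, or if a joint passes its speed limit or range.

## Working session

There is one attempt and no reset: what is moved stays moved. The work goes in short steps, Python scripts to look and compute and a shell command to move; the robot and the scene stay as the last step left them, time stands still between calls to the robot, and variables do not carry over. Pictures are saved under pics/ and viewed, at most 10 in all, crops included, and the job is handed in when it is done.

```bash
mkdir -p pics
cat > h.py <<'E'
import numpy as np, cv2
from scipy.spatial.transform import Rotation as R
from cell import telemetry, vision, job, arm
def info(n):
    i=vision.camera_info(n); f=240/np.tan(np.radians(i["fov_y"])/2)
    K=np.array([[f,0,i["cx"]],[0,f,i["cy"]],[0,0,1]]); return K,np.array(i["dist_coeffs"],float),np.array(i["extrinsics"])
def shot(n,name=None):
    im=vision.get_image(n)
    if name: cv2.imwrite(f"pics/{name}.png",im[:,:,::-1])
    return im
def onplane(cal,px,z):
    K,d,E=cal
    u=cv2.undistortPoints(np.array(px,float).reshape(-1,1,2),K,d).reshape(-1,2)
    r=np.c_[u,np.ones(len(u))]@E[:3,:3].T; o=E[:3,3]
    return o+r*((z-o[2])/r[:,2])[:,None]
def proj(cal,P):
    K,d,E=cal; T=np.linalg.inv(E)
    return cv2.projectPoints(np.array(P,float).reshape(-1,1,3),cv2.Rodrigues(T[:3,:3])[0],T[:3,3],K,d)[0].reshape(-1,2)
def totool(p,s=None):
    s=s or telemetry.observe(); return R.from_rotvec(s["ee_rot"]).as_matrix().T@(np.array(p)-s["position"])*100
E
python3 - <<'E'
from h import *
s=telemetry.observe(); print(s); print(R.from_rotvec(s["ee_rot"]).as_matrix().round(3))
for n in ["top","side"]:
    shot(n,n+"0"); c=info(n); print(n,c[0][0,0],c[1],c[2].round(3))
print(info("wrist")[2].round(3), arm.tip_reach)
E
```

```text
{'clock': 0.0, 'joints': array([ 1.18339849,  0.43525603,  0.02499939,  1.5740635 , -0.01159416,
        1.13405134, -0.07509399]), 'dq': array([-1.32979380e-03, -1.03775179e-03,  1.30831207e-03, -7.59413101e-05,
        3.48386455e-04, -1.70705205e-03,  7.44627552e-05]), 'joint_efforts': array([-7.57883881e-04, -6.67857599e+01,  9.84205417e-01, -3.14459109e+01,
       -6.06827508e-02,  4.27945016e-02,  1.99574233e-04]), 'position': array([ 0.17539925, -0.59938457,  0.24793775]), 'ee_rot': array([-3.10824443e+00, -4.45492081e-01,  6.17581128e-04]), 'force': array([0.48218867, 0.47634128, 1.42829798]), 'ft_torque': array([ 0.01287313, -0.06894647, -0.02343035]), 'gripper_force': 0.0, 'width': 0.9991585140539748}
[[ 0.96   0.281 -0.001]
 [ 0.281 -0.96   0.002]
 [-0.    -0.002 -1.   ]]
top 501.20394401286586 [0.02471404 0.         0.         0.         0.        ] [[-9.000e-03 -9.890e-01  1.470e-01  3.950e-01]
 [-1.000e+00  8.000e-03 -1.000e-03  1.180e-01]
 [-0.000e+00 -1.470e-01 -9.890e-01  1.543e+00]
 [ 0.000e+00  0.000e+00  0.000e+00  1.000e+00]]
side 574.7375398365459 [-0.15964674  0.          0.          0.          0.        ] [[-0.983 -0.087  0.163  0.34 ]
 [-0.185  0.493 -0.85   1.568]
 [-0.006 -0.866 -0.5    0.908]
 [ 0.     0.     0.     1.   ]]
[[ 0.281 -0.921 -0.272  0.247]
 [-0.96  -0.269 -0.078 -0.578]
 [-0.001  0.283 -0.959  0.384]
 [ 0.     0.     0.     1.   ]] 0.022
```

View pics/top0.png

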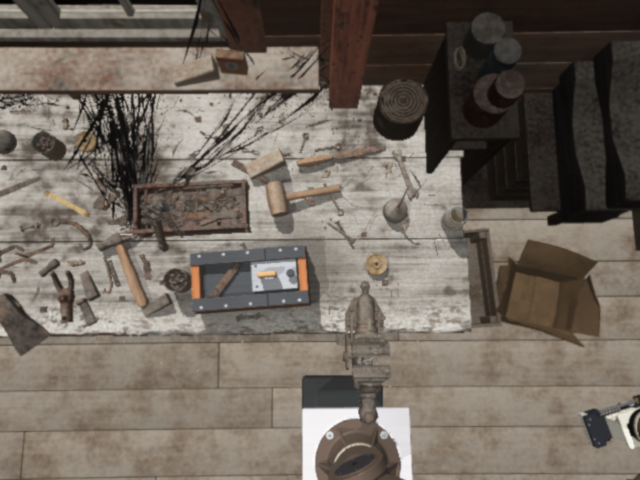

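View pics/side0.png

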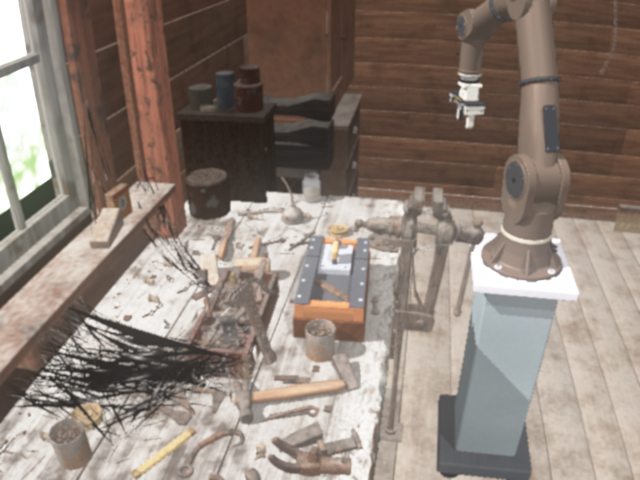

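The top view shows the bed centred near (251,279) with its +y end to the left. The flat bar is at (228,279), the plate at (275,276), the can at (177,280), and the pulley at (376,264). The side view agrees. I'll enlarge the bed next.

Run:
```python
import cv2
im=cv2.imread("pics/top0.png")[235:325,180:330]
cv2.imwrite("pics/c1.png",cv2.resize(im,None,fx=5.3,fy=5.3,interpolation=cv2.INTER_CUBIC))
```

```text
(no output)
```

View pics/c1.png

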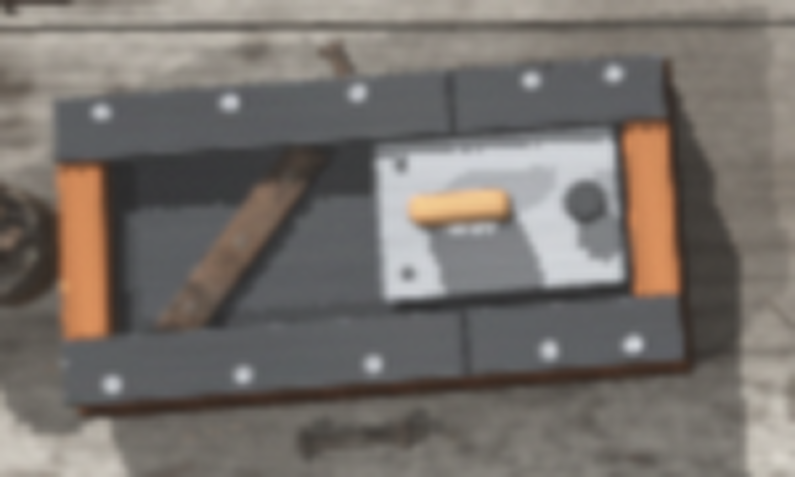

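The crop shows the lip corners at about (55,102), (664,58), (690,365) and (68,403) in crop pixels. The bar runs from (180,325) to (305,150), the handle is at (458,206), and the pin head is at (585,201). The line marks are at (450,100) and (464,342).

Run:
```python
from h import *
c=info("top")
f=lambda L,z: onplane(c,[[(u+.5)/5.3+179.5,(v+.5)/5.3+234.5] for u,v in L],z)
C=f([(55,102),(664,58),(690,365),(68,403)],.106); print((C*1000).round(),"mid",C.mean(0).round(4))
for i in range(4): print(np.linalg.norm(C[i]-C[(i+1)%4]).round(4))
ax=(C[0]+C[3]-C[1]-C[2]); print("bed yaw",np.degrees(np.arctan2(-ax[0],ax[1])))
print("marks",f([(450,102),(464,342)],.106).round(4))
b=f([(158,325),(202,326),(278,150),(330,152)],.088);print("bar",b.round(4))
print("handle",f([(458,206)],.141).round(4),"pin",f([(585,201)],.119).round(4))
im=cv2.imread("pics/top0.png")
s=telemetry.observe()
print(s["joints"])
```

```text
[[601. 476. 106.]
 [623. 144. 106.]
 [455. 131. 106.]
 [438. 465. 106.]] mid [0.5295 0.3041 0.106 ]
0.3329
0.1679
0.3341
0.1635
bed yaw 3.324605335151229
marks [[0.5995 0.2611 0.106 ]
 [0.4688 0.2528 0.106 ]]
bar [[0.4806 0.4213 0.088 ]
 [0.4798 0.3974 0.088 ]
 [0.5762 0.3575 0.088 ]
 [0.5748 0.3289 0.088 ]]
handle [[0.5388 0.2531 0.141 ]] pin [[0.5432 0.1869 0.119 ]]
[ 1.18341557  0.43511931  0.0249523   1.57396146 -0.0116226   1.13400007
 -0.07512768]
```

```bash
R='26 -16 -10 0 0 -45'; python3 -m creep '9.18 26 -16 -10 0 0 -10;9.18 26 -16 -10 0 0 -20;9.18 26 -16 -10 0 0 -30;9.18 26 -16 -10 0 0 -40;9.18 26 -16 -10 0 0 -45'
python3 - <<'E'
from h import *
s=telemetry.observe(); M=R.from_rotvec(s["ee_rot"]).as_matrix(); print(s["clock"],s["position"],s["joints"].round(2),np.degrees(np.arctan2(M[1,1],M[0,1])),totool([.49,.33,.36],s).round(1))
E
```

```text
clock: 0.72
position: [0.3754, -0.3777, 0.3465]
ee_rot: [-2.699, -1.607, 0.0]
force: [0.9, -0.5, 0.0]
width: 1.0
gripper_force: 0.0
0.725 [ 0.37541416 -0.37773673  0.34646398] [ 0.89  0.23 -0.25  1.63  0.06  1.29  0.13] -28.456796016436584 [ 67.7 -23.6  -1.4]
```

```bash
python3 -m creep '9.18 28 -10 -1 0 0 -10;9.18 28 -10 -1 0 0 -20;9.18 28 -10 -1 0 0 -30;9.18 28 -10 -1 0 0 -40;9.18 28 -10 -1 0 0 -50'
python3 - <<'E'
from h import *
s=telemetry.observe(); M=R.from_rotvec(s["ee_rot"]).as_matrix(); print(s["clock"],s["position"],s["joints"].round(2),np.degrees(np.arctan2(M[1,1],M[0,1])),totool([.49,.33,.36],s).round(1))
E
```

```text
clock: 1.35
position: [0.4211, -0.083, 0.3561]
ee_rot: [1.763, 2.6, -0.0]
force: [0.4, -0.2, -0.2]
width: 1.0
gripper_force: 0.0
1.35 [ 0.4210751  -0.08303366  0.35607984] [ 0.61  0.07 -0.57  1.8   0.04  1.28  0.41] 21.7421825533712 [35.8 21.7 -0.4]
```

```bash
python3 -m creep '9.18 27 16 0 0 0 -10;9.18 27 16 0 0 0 -20;9.18 27 16 0 0 0 -30;9.18 27 16 0 0 0 -33;9.18 27 16 0 0 0 -33' >/dev/null; python3 -m creep '9.18 10 0 0 0 0 0;9.18 10 0 0 0 0 0;9.18 10 0 0 0 0 0'
python3 - <<'E'
from h import *
s=telemetry.observe(); M=R.from_rotvec(s["ee_rot"]).as_matrix(); print(s["clock"],s["position"],s["joints"].round(2),np.degrees(np.arctan2(M[1,1],M[0,1])),totool([.49,.33,.36],s).round(1))
c=info("wrist"); im=shot("wrist","w1"); np.savez("w1.npz",K=c[0],d=c[1],E=c[2])
E
```

```text
clock: 2.35
position: [0.3879, 0.283, 0.3562]
ee_rot: [-0.954, -2.993, -0.0]
force: [0.1, -0.0, -0.0]
width: 1.001
gripper_force: 0.0
2.35 [0.38794901 0.28303463 0.35616631] [ 0.    0.23 -0.89  1.69  0.18  1.32  0.03] 54.65009378619625 [-5.6  9.7 -0.4]
```

View pics/w1.png

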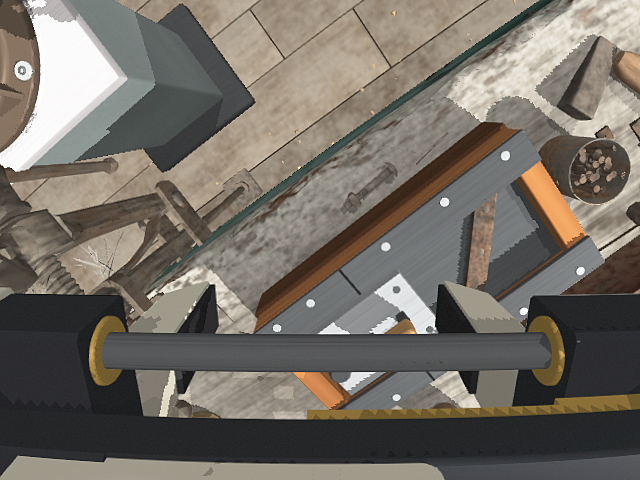

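The wrist view shows the bar's exposed part at about (480,240), the bed running diagonally, the can at (590,170) and the bolt at (370,187). I'll shift to centre the bar.

```bash
python3 -m creep '9.18 -5 10 0 0 0 0;9.18 -5 10 0 0 0 0;9.18 -5 10 0 0 0 0;9.18 -5 10 0 0 0 0'
python3 - <<'E'
from h import *
s=telemetry.observe(); M=R.from_rotvec(s["ee_rot"]).as_matrix(); print(s["clock"],s["position"],s["joints"].round(2),np.degrees(np.arctan2(M[1,1],M[0,1])))
c=info("wrist"); im=shot("wrist","w2"); np.savez("w2.npz",K=c[0],d=c[1],E=c[2])
E
```

```text
clock: 2.9
position: [0.4902, 0.3321, 0.3552]
ee_rot: [-0.964, -2.989, 0.002]
force: [-0.7, 0.6, 0.3]
width: 1.003
gripper_force: 0.0
2.9 [0.49019494 0.33210107 0.35523514] [-0.13  0.44 -0.84  1.44  0.32  1.41 -0.02] 54.24288850931466
```

View pics/w2.png

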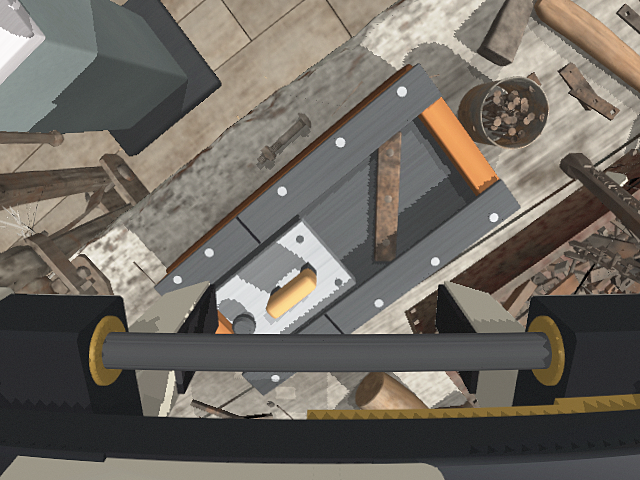

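The second wrist view shows the bar from (390,133) to (385,260), the plate with its handle at (292,294), and the pin head at (244,324). The line marks are at (248,230) and (335,325), and the white rivets lie along both lips.

Run:
```python
from h import *
z=np.load("w2.npz"); c=(z["K"],z["d"],z["E"]); im=cv2.imread("pics/w2.png"); hsv=cv2.cvtColor(im,cv2.COLOR_BGR2HSV)
def ref(p,r=8):
    u,v=p; w=im[v-r:v+r+1,u-r:u+r+1].astype(int); m=(w.min(2)>185); y,x=np.nonzero(m); return [u-r+x.mean(),v-r+y.mean()]
near=[ref(p) for p in [(401,91),(340,142),(282,191),(209,253),(178,280)]]
far=[ref(p) for p in [(493,217),(435,261),(379,303)]]
A=onplane(c,near,.107); B=onplane(c,far,.107)
print("near",(A*1000).round(1)[:,:2].tolist(),"far",(B*1000).round(1)[:,:2].tolist())
def yaw(P):
    d=P[0]-P[-1]; return np.degrees(np.arctan2(-d[0],d[1]))
print("yaw",yaw(A),yaw(B), yaw(np.vstack([[A[0]],[A[2]]])))
m=(hsv[...,1]>55)&(hsv[...,2]<190)&(hsv[...,0]<20); m[:130]=0;m[265:]=0;m[:,:365]=0;m[:,412:]=0
cn=max(cv2.findContours(m.astype(np.uint8),0,2)[0],key=cv2.contourArea); r=cv2.minAreaRect(cn); print(r)
box=onplane(c,cv2.boxPoints(r),.088); print("bar",(box*1000).round(1)[:,:2].tolist(),box.mean(0), [np.linalg.norm(box[i]-box[i-1]).round(4) for i in range(4)])
print("marks",onplane(c,[(248,230),(335,325)],.106).round(4))
# lip inner edge/outer edge points
h=((hsv[...,0]>12)&(hsv[...,0]<25)&(hsv[...,1]>90)&(hsv[...,2]>200)).astype(np.uint8); h[:260]=0;h[322:]=0;h[:,:262]=0;h[:,320:]=0
cn=max(cv2.findContours(h,0,2)[0],key=cv2.contourArea); r=cv2.minAreaRect(cn); b=onplane(c,cv2.boxPoints(r),.141); print("handle",r,(b*1000).round(1)[:,:2].tolist(),b.mean(0))
print("platecorners",onplane(c,[(301,218),(355,281)],.096).round(4),"pin",onplane(c,[(243,322)],.119).round(4))
```

```text
near [[447.9, 442.8], [452.6, 373.0], [457.4, 303.3], [463.4, 208.5], [466.5, 163.9]] far [[596.5, 452.5], [600.0, 382.7], [604.9, 313.2]]
yaw 3.8027930354757293 3.4544196036539963 3.867123134887494
((387.3335876464844, 189.49305725097656), (22.272340774536133, 115.94105529785156), 2.38594388961792)
bar [[558.9, 340.5], [466.7, 408.3], [479.7, 425.0], [573.0, 358.3]] [0.51959055 0.38303845 0.088     ] [np.float64(0.0227), np.float64(0.1145), np.float64(0.0211), np.float64(0.1148)]
marks [[0.4685 0.2537 0.106 ]
 [0.5998 0.2628 0.106 ]]
handle ((291.9315185546875, 298.31390380859375), (13.332374572753906, 53.791507720947266), 50.3558235168457) [[535.2, 230.7], [530.1, 282.2], [542.6, 282.5], [548.1, 230.6]] [0.53900392 0.25650159 0.141     ]
platecorners [[0.4904 0.3001 0.096 ]
 [0.5754 0.3053 0.096 ]] pin [[0.5381 0.194  0.119 ]]
```

Run:
```python
from h import *
print("above",totool([.5263,.3781,.15]).round(2),"grip",totool([.5263,.3781,.103]).round(2))
c=info("top")
for n,p,z in [("pulley",(376,264),.019),("oilerbase",(396,212),.03),("jartop",(456,215),.095),("vise top",(365,290),.15),("hand end",(409,188),.02)]: print(n,onplane(c,[p],z).round(3))
```

```text
above [-0.29  5.88 20.57] grip [-0.29  5.89 25.27]
pulley [[ 0.578 -0.072  0.019]]
oilerbase [[ 0.737 -0.136  0.03 ]]
jartop [[ 0.712 -0.301  0.095]]
vise top [[ 0.489 -0.023  0.15 ]]
hand end [[ 0.816 -0.181  0.02 ]]
```

```bash
python3 -m creep '5 -0.3 5.9 5 0 0 0;5 -0.3 5.9 10 0 0 0;5 -0.3 5.9 15.5 0 0 0;5 -0.3 5.9 20.5 0 0 0;5 -0.3 5.9 20.5 0 0 0' 15
python3 - <<'E'
from h import *
s=telemetry.observe(); M=R.from_rotvec(s["ee_rot"]).as_matrix(); print(s["clock"],s["width"],s["joints"].round(2),np.degrees(np.arctan2(M[1,1],M[0,1])),totool([.5263,.3781,.103],s).round(2))
E
```

```text
clock: 3.58
position: [0.5251, 0.3763, 0.1482]
ee_rot: [-0.962, -2.988, 0.009]
force: [0.5, -0.2, 1.3]
width: 0.554
gripper_force: 0.0
3.575 0.5537153471720095 [-0.24  0.68 -0.74  1.58  0.5   1.09 -0.17] 54.3111684767935 [-0.    0.25  4.52]
```

```bash
python3 -m creep '4.5 0 0.2 1.5 0 0 0;4.5 0 0.2 3 0 0 0;4.5 0 0.2 4 0 0 0;4.5 0 0.2 4.5 0 0 0;4.5 0 0.2 4.5 0 0 0'; python3 -m creep '1.5 0 0 0 0 0 0;1.5 0 0 0 0 0 0;1.5 0 0 0 0 0 0;1.5 0 0 0 0 0 0;1.5 0 0 0 0 0 0' 20
```

```text
clock: 4.2
position: [0.5276, 0.3807, 0.1058]
ee_rot: [-0.962, -2.99, 0.001]
force: [1.0, 0.3, 0.5]
width: 0.486
gripper_force: 0.0
clock: 4.82
position: [0.5278, 0.3808, 0.1062]
ee_rot: [0.963, 2.99, 0.0]
force: [-0.8, -1.2, 3.1]
width: 0.234
gripper_force: 20.0
```

```bash
python3 -m creep '3.5 0 -0.1 0 0 0 0;3.5 0 -0.1 0.2 0 0 0;3.5 0 -0.1 0.35 0 0 0;1.5 0 -0.1 0.35 0 0 0;1.5 0 -0.1 0.35 0 0 0' 25; python3 -m creep '1.5 0 0 0 0 0 0;1.5 0 0 0 0 0 0'
```

```text
clock: 5.45
position: [0.5271, 0.38, 0.1024]
ee_rot: [-0.962, -2.99, 0.0]
force: [-0.9, 0.4, -1.8]
width: 0.239
gripper_force: 25.0
clock: 5.7
position: [0.5271, 0.3799, 0.1024]
ee_rot: [-0.963, -2.99, 0.0]
force: [-0.1, 0.1, -0.7]
width: 0.237
gripper_force: 25.0
```

```bash
python3 -m creep '1.5 0 0 -0.3 0 0 0;1.5 0 0 -0.3 0 0 8;1.5 0 0 -0.3 0 0 16;1.5 0 0 -0.3 0 0 24;1.5 0 0 -0.3 0 0 32'; python3 -m creep '1.5 0 0 0 0 0 8;1.5 0 0 0 0 0 14;1.5 0 0 0 0 0 14'
python3 - <<'E'
from h import *
s=telemetry.observe(); M=R.from_rotvec(s["ee_rot"]).as_matrix(); print(s["joints"].round(2),np.degrees(np.arctan2(M[1,1],M[0,1])))
shot("side","s2"); im=cv2.imread("pics/s2.png")[200:380,260:420]; cv2.imwrite("pics/s2c.png",cv2.resize(im,None,fx=3.3,fy=3.3))
E
```

```text
clock: 6.32
position: [0.5271, 0.3799, 0.1056]
ee_rot: [-1.756, -2.605, 0.0]
force: [-0.1, -0.2, -1.4]
width: 0.234
gripper_force: 25.0
clock: 6.7
position: [0.527, 0.3801, 0.1057]
ee_rot: [2.053, 2.377, -0.0]
force: [-0.2, -0.5, -2.4]
width: 0.236
gripper_force: 25.0
[-0.37  0.67 -0.52  1.62  0.39  0.95 -0.89] 8.36632031027116
```

View pics/s2c.png

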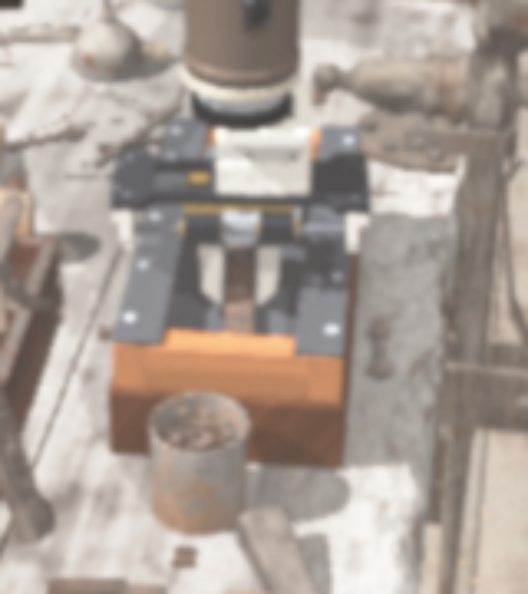

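The bar is in the fingers, nearly in line with the bed and clear of both lips, so I'll lift it straight up.

```bash
python3 -m creep '1.5 0 0 -3 0 0 0;1.5 0 0 -7 0 0 0;1.5 0 0 -12 0 0 0;1.5 0 0 -17 0 0 0;1.5 0 0 -20 0 0 0'
python3 - <<'E'
from h import *
print(totool([.58,.1,.31]).round(1),totool([.6,-.2,.31]).round(1))
E
```

```text
clock: 7.38
position: [0.5274, 0.3804, 0.3085]
ee_rot: [2.051, 2.379, 0.005]
force: [0.3, 0.6, -2.3]
width: 0.24
gripper_force: 25.0
[-28.5   1.1  -0.2] [-58.5  -1.4  -0.2]
```

```bash
python3 -m creep '1.5 -29 0 0 0 0 10;1.5 -29 0 0 0 0 20;1.5 -29 0 0 0 0 30;1.5 -29 0 0 0 0 40;1.5 -29 0 0 0 0 48'
python3 - <<'E'
from h import *
s=telemetry.observe(); M=R.from_rotvec(s["ee_rot"]).as_matrix(); print(s["joints"].round(2),np.degrees(np.arctan2(M[1,1],M[0,1])))
print(totool([.6,-.2,.31]).round(1))
E
```

```text
clock: 8.0
position: [0.5692, 0.089, 0.3055]
ee_rot: [2.846, 1.327, -0.001]
force: [1.4, 1.3, -1.9]
width: 0.237
gripper_force: 25.0
[ 0.02  0.34 -0.37  1.59  0.13  1.24 -1.07] -40.021198886470756
[-20.2  20.9  -0.4]
```

```bash
python3 -m creep '1.5 -20.2 20.9 0 0 0 10;1.5 -20.2 20.9 0 0 0 20;1.5 -20.2 20.9 0 0 0 30;1.5 -20.2 20.9 0 0 0 40;1.5 -20.2 20.9 0 0 0 48'
python3 - <<'E'
from h import *
s=telemetry.observe(); M=R.from_rotvec(s["ee_rot"]).as_matrix(); print(s["joints"].round(2),np.degrees(np.arctan2(M[1,1],M[0,1])))
print(totool([.6,-.2,.03]).round(1))
E
```

```text
clock: 8.62
position: [0.6003, -0.1998, 0.3053]
ee_rot: [3.14, 0.055, -0.001]
force: [0.6, 0.7, -1.5]
width: 0.234
gripper_force: 25.0
[ 0.3   0.42 -0.09  1.46  0.04  1.27 -1.33] -88.00134662525203
[-0.  -0.  27.5]
```

```bash
python3 -m creep '1.5 0 0 6 0 0 0;1.5 0 0 12 0 0 0;1.5 0 0 18 0 0 0;1.5 0 0 23 0 0 0;1.5 0 0 26 0 0 0'; python3 -m creep '1.5 0 0 0.7 0 0 0;1.5 0 0 1.4 0 0 0;1.5 0 0 1.8 0 0 0;1.5 0 0 1.8 0 0 0'
```

```text
clock: 9.25
position: [0.5994, -0.1953, 0.0426]
ee_rot: [-3.139, -0.068, 0.005]
force: [0.5, -0.6, -0.6]
width: 0.238
gripper_force: 25.0
clock: 9.75
position: [0.6014, -0.196, 0.0283]
ee_rot: [3.141, 0.064, 0.002]
force: [1.2, 0.2, -2.0]
width: 0.237
gripper_force: 25.0
```

```bash
python3 -m creep '1.5 0 0 0.15 0 0 0;1.5 0 0 0.3 0 0 0;1.5 0 0 0.35 0 0 0;1.5 0 0 0.35 0 0 0'; python3 -m creep '4.5 0 0 0 0 0 0;4.5 0 0 0 0 0 0;4.5 0 0 0 0 0 0;4.5 0 0 0 0 0 0'; python3 -m creep '5 0 0 -6 0 0 0;5 0 0 -12 0 0 0;5 0 0 -18 0 0 0;5 0 0 -24 0 0 0;5 0 0 -28 0 0 0'
```

```text
clock: 10.25
position: [0.601, -0.196, 0.0244]
ee_rot: [3.141, 0.063, 0.0]
force: [-1.1, 1.4, 3.1]
width: 0.238
gripper_force: 25.0
clock: 10.75
position: [0.6009, -0.1959, 0.0239]
ee_rot: [3.141, 0.063, -0.0]
force: [0.0, -1.0, -0.4]
width: 0.491
gripper_force: 0.0
clock: 11.38
position: [0.6014, -0.196, 0.3075]
ee_rot: [3.14, 0.063, 0.005]
force: [2.0, 0.2, -0.4]
width: 0.542
gripper_force: 0.0
```

Run:
```python
from h import *
s=telemetry.observe(); M=R.from_rotvec(s["ee_rot"]).as_matrix(); print(s["joints"].round(2),np.degrees(np.arctan2(M[1,1],M[0,1])))
print(totool([.54,.03,.31]).round(1))
c=info("top"); im=shot("top","t2")
```

```text
[ 0.3   0.41 -0.1   1.46  0.04  1.27 -1.34] -87.68821455452678
[ -5.2 -22.8  -0.3]
```

```bash
python3 -m creep '6 -5 -26 0 0 0 -10;6 -5 -26 0 0 0 -20;6 -5 -26 0 0 0 -30;6 -5 -26 0 0 0 -40;6 -5 -26 0 0 0 -48'
python3 - <<'E'
from h import *
s=telemetry.observe(); M=R.from_rotvec(s["ee_rot"]).as_matrix(); print(s["joints"].round(2),np.degrees(np.arctan2(M[1,1],M[0,1])))
print(totool([.537,.256,.23]).round(1))
E
```

```text
clock: 12.05
position: [0.5389, 0.0671, 0.3042]
ee_rot: [-2.834, -1.352, -0.001]
force: [0.2, -0.7, 0.1]
width: 0.655
gripper_force: 0.0
[ 0.07  0.29 -0.37  1.67  0.11  1.21 -1.01] -38.99175074339325
[ 14.6 -12.    7.5]
```

```bash
python3 -m creep '6 14.6 -12 5.5 0 0 -10;6 14.6 -12 5.5 0 0 -20;6 14.6 -12 5.5 0 0 -30;6 14.6 -12 5.5 0 0 -40;6 14.6 -12 5.5 0 0 -42.5'
python3 - <<'E'
from h import *
s=telemetry.observe(); M=R.from_rotvec(s["ee_rot"]).as_matrix(); print(s["joints"].round(2),np.degrees(np.arctan2(M[1,1],M[0,1])))
c=info("wrist"); im=shot("wrist","w3"); np.savez("w3.npz",K=c[0],d=c[1],E=c[2])
print(totool([.537,.256,.129]).round(1))
E
```

```text
clock: 12.68
position: [0.5405, 0.2524, 0.248]
ee_rot: [-2.158, -2.281, 0.002]
force: [-0.3, 0.4, -0.1]
width: 0.652
gripper_force: 0.0
[-0.14  0.45 -0.56  1.61  0.26  1.15 -0.7 ] 3.1712050638592753
[ 0.5 -0.4 11.9]
```

View pics/w3.png

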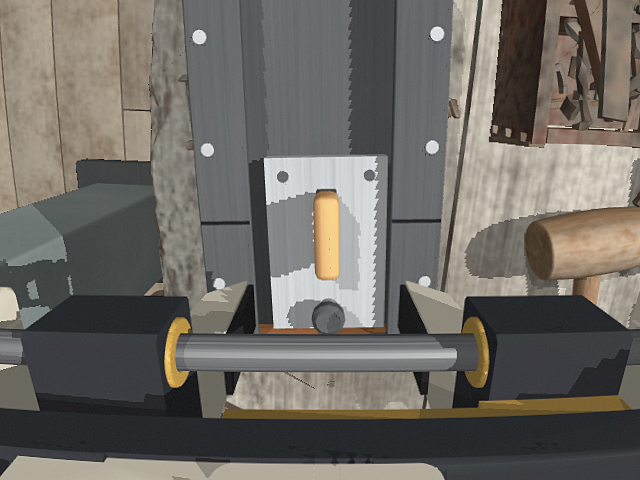

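This view looks straight along the bed. The handle is at (327,236), the pin head at (328,316), the plate's front corners are (264,156) and (387,155), and the marks run along row 221. The bar is gone from the bed.

Run:
```python
from h import *
z=np.load("w3.npz"); c=(z["K"],z["d"],z["E"])
f=lambda L,z:(onplane(c,L,z)*1000).round(1)[:,:2]
Mk=f([(202,222),(250,223),(393,221),(441,220)],.106); m=Mk[1:3].mean(0); print("marks",Mk.tolist(),m)
riv=f([(199,37),(207,150),(437,33.5),(432,147)],.107); print("riv",riv.tolist())
p=f([(264,156),(387,155)],.096); print("plate",p.tolist()); h=f([(327,191),(327,280)],.141); print("handle",h.tolist(),"pin",f([(328,314)],.119))
d=riv[0]-riv[1]; d2=riv[2]-riv[3]; print(np.degrees(np.arctan2(-d[0],d[1])),np.degrees(np.arctan2(-d2[0],d2[1])), np.degrees(np.arctan2(*(p[1]-p[0])[::-1])))
```

```text
marks [[452.7, 253.4], [486.2, 254.5], [584.4, 261.4], [617.5, 264.0]] [535.3  257.95]
riv [[452.9, 372.8], [457.5, 302.9], [600.5, 382.6], [605.0, 312.9]]
plate [[493.7, 299.7], [577.5, 305.0]]
handle [[537.6, 285.8], [540.8, 229.6]] pin [[543.3 195. ]]
3.765108744643081 3.6940267100293034 3.6188986488053496
```

```bash
python3 -m creep '6 0.5 -0.2 4 0 0 -0.5;6 0.5 -0.2 8 0 0 -0.5;6 0.5 -0.2 10.5 0 0 -0.5;6 0.5 -0.2 11.9 0 0 -0.5;6 0.5 -0.2 11.9 0 0 -0.5'; python3 -m creep '1 0 0 0 0 0 0;1 0 0 0 0 0 0;1 0 0 0 0 0 0;1 0 0 0 0 0 0;1 0 0 0 0 0 0' 25
python3 - <<'E'
from h import *
s=telemetry.observe(); M=R.from_rotvec(s["ee_rot"]).as_matrix(); print(s["joints"].round(2),np.degrees(np.arctan2(M[1,1],M[0,1])))
E
```

```text
clock: 13.35
position: [0.5389, 0.2554, 0.1294]
ee_rot: [-2.157, -2.284, 0.002]
force: [0.2, -0.8, 0.0]
width: 0.658
gripper_force: 0.0
clock: 13.98
position: [0.5394, 0.2558, 0.1302]
ee_rot: [2.156, 2.284, 0.001]
force: [0.8, -0.8, 0.4]
width: 0.169
gripper_force: 24.9
[-0.18  0.57 -0.52  1.75  0.34  0.92 -0.78] 3.3121590292261356
```

```bash
python3 -m creep '1 0.6 0 0 0 0 0;1 1.6 -0.1 0 0 0 0;1 2.7 -0.2 0 0 0 0;1 3.6 -0.3 0 0 0 0;1 4 -0.33 0 0 0 0';python3 -m creep '1 0.6 0 0 0 0 0;1 1.2 0 0 0 0 0;1 1.5 0 0 0 0 0;1 1.7 0 0 0 0 0;1 1.7 0 0 0 0 0'
```

```text
clock: 14.6
position: [0.5339, 0.2946, 0.1301]
ee_rot: [2.156, 2.283, -0.002]
force: [1.2, -6.9, 5.2]
width: 0.175
gripper_force: 24.9
clock: 15.22
position: [0.533, 0.3112, 0.1301]
ee_rot: [2.156, 2.283, -0.002]
force: [1.7, -6.2, 5.1]
width: 0.172
gripper_force: 24.9
```

```bash
python3 -m creep '1 0.25 0 0 0 0 0;1 0.5 0 0 0 0 0;1 0.75 0 0 0 0 0;1 1 0 0 0 0 0;1 1.2 0 0 0 0 0';python3 -m creep '1 0.25 0 0 0 0 0;1 0.5 0 0 0 0 0;1 0.75 0 0 0 0 0;1 1 0 0 0 0 0;1 1.2 0 0 0 0 0'
```

```text
clock: 15.85
position: [0.5325, 0.3228, 0.1301]
ee_rot: [2.156, 2.282, -0.002]
force: [0.8, -7.3, 5.5]
width: 0.173
gripper_force: 25.0
clock: 16.48
position: [0.5329, 0.3275, 0.1298]
ee_rot: [2.156, 2.272, -0.016]
force: [0.3, -27.6, 17.6]
width: 0.172
gripper_force: 25.0
```

The plate stopped with a rising force, so the pin has probably caught in the hole. I'll ease back and jog.

```bash
python3 -m creep '1 -0.4 0 0 0 0 0;1 -0.75 0 0 0 0 0;1 -0.85 0.1 0 0 0 0;1 -0.85 -0.1 0 0 0 0;1 -0.85 0 0 0 0 0'; python3 -m creep '1 -0.3 0 0 0 0 0;1 -0.5 0 0 0 0 0;1 -0.5 0 0 0 0 0'
```

```text
clock: 17.1
position: [0.5324, 0.3265, 0.1297]
ee_rot: [2.156, 2.283, -0.002]
force: [2.3, -5.8, 1.5]
width: 0.174
gripper_force: 25.0
clock: 17.48
position: [0.5317, 0.3238, 0.13]
ee_rot: [-2.155, -2.285, -0.001]
force: [2.4, 2.0, -3.8]
width: 0.172
gripper_force: 24.9
```

```bash
python3 -m creep '1 -0.2 0 0 0 0 0;1 -0.4 0 0 0 0 0;1 -0.4 0 0 0 0 0'; python3 -m creep '1 0.3 0.3 0 0 0 0;1 0.3 0.5 0 0 0 0;1 0.3 0.5 0 0 0 0'; python3 -m creep '1 0 -0.5 0 0 0 0;1 0 -1 0 0 0 0;1 0 -1 0 0 0 0'
```

```text
clock: 17.85
position: [0.5322, 0.3212, 0.1306]
ee_rot: [-2.154, -2.285, -0.005]
force: [3.4, 6.9, -4.3]
width: 0.171
gripper_force: 25.0
clock: 18.23
position: [0.5365, 0.322, 0.1298]
ee_rot: [-2.156, -2.284, 0.002]
force: [-2.6, 1.4, -1.5]
width: 0.171
gripper_force: 25.0
clock: 18.6
position: [0.529, 0.3219, 0.1307]
ee_rot: [2.154, 2.283, 0.007]
force: [6.7, 2.8, -5.2]
width: 0.179
gripper_force: 25.5
```

```bash
python3 -m creep '1 0.1 0.5 0 0 0 0;1 0.3 0.5 0 0 0 0;1 0.5 0.5 0 0 0 0;1 0.7 0.5 0 0 0 0;1 0.7 0.5 0 0 0 0'
python3 - <<'E'
from h import *
s=telemetry.observe(); print(s["force"],s["ft_torque"])
im=shot("wrist","w4");im=shot("side","s4")
a=cv2.resize(cv2.imread("pics/w4.png"),(400,300)); b=cv2.resize(cv2.imread("pics/s4.png")[200:350,260:420],(400,375))
cv2.imwrite("pics/m4.png",np.hstack([np.vstack([a,np.zeros((75,400,3),np.uint8)]),b]))
E
```

```text
clock: 19.23
position: [0.532, 0.3261, 0.1297]
ee_rot: [2.156, 2.281, -0.005]
force: [2.3, -8.6, 0.6]
width: 0.171
gripper_force: 25.0
[ 2.25498065 -8.62211032  0.63342059] [-1.9594993  -0.5824336   0.24414258]
```

View pics/m4.png

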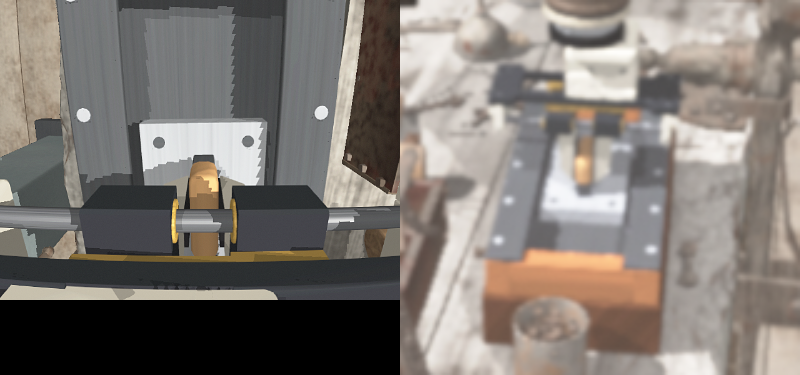

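The left half shows the gripper on the handle with the floor ahead of the plate clear, and the side view shows nothing blocking it. That suggests the pin is in the hole, possibly only part-way. I'll let go and look from above.

```bash
python3 -m creep '1 -0.25 0 0 0 0 0;1 -0.25 0 0 0 0 0;5 -0.25 0 0 0 0 0;5 -0.25 0 0 0 0 0;5 -0.25 0 0 0 0 0' >/dev/null; python3 -m creep '6 0 0 -5 0 0 0;6 -1 0 -10 0 0 0;6 -4 0 -12 0 0 0;6 -4 0 -12 0 0 0;6 -4 0 -12 0 0 0'
python3 - <<'E'
from h import *
c=info("wrist"); im=shot("wrist","w5"); np.savez("w5.npz",K=c[0],d=c[1],E=c[2])
E
```

```text
clock: 20.58
position: [0.5336, 0.2869, 0.2496]
ee_rot: [-2.156, -2.285, 0.0]
force: [-0.3, 1.5, -1.2]
width: 0.655
gripper_force: 0.0
```

View pics/w5.png

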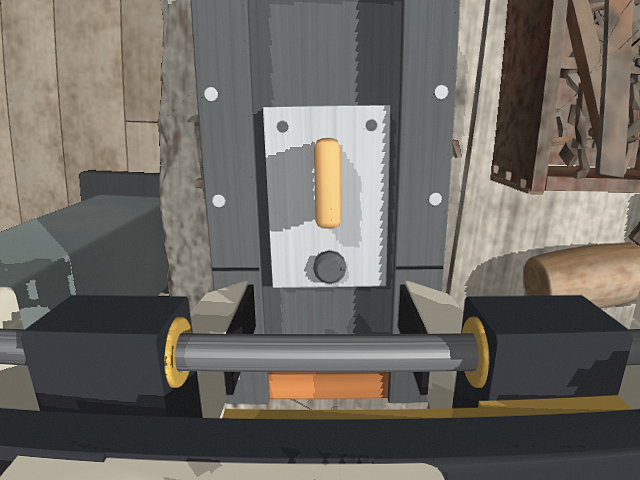

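The pin head is at (329,267) with little side or shadow showing. The plate corners are (264,107), (390,105), (272,288) and (386,286). I'll check the head height numerically.

Run:
```python
from h import *
for n,q,cor,in [("w5",(329,267),[(264,107),(390,105),(272,288),(386,286)]),("w3",(328,316),None)]:
    z=np.load(n+".npz"); c=(z["K"],z["d"],z["E"]); g=cv2.cvtColor(cv2.imread(f"pics/{n}.png"),cv2.COLOR_BGR2HSV)
    m=((g[...,2]<105)).astype(np.uint8); u,v=q; M=np.zeros_like(m); M[v-24:v+20,u-24:u+24]=m[v-24:v+20,u-24:u+24]
    M=cv2.morphologyEx(M,cv2.MORPH_OPEN,np.ones((5,5)))
    cn=max(cv2.findContours(M,0,2)[0],key=cv2.contourArea); print(n,cv2.minEnclosingCircle(cn),cv2.boundingRect(cn))
    if cor:
        P=onplane(c,cor,.096); print((P*1000).round(1).tolist()); f=P[:2].mean(0); b=P[2:].mean(0); ax=(f-b)/np.linalg.norm(f-b); bore=(f+b)/2-.048*ax
        e=np.array([ax[1],-ax[0],0])
        for h in (.106,.119):
            t=bore.copy(); t[2]=h; print(h,proj(c,[t,t+.012*e,t-.012*e,t+.012*ax,t-.012*ax]).round(1).tolist())
```

```text
w5 ((319.5, 259.0), 8.90234661102295) (314, 252, 13, 15)
[[485.8, 366.4, 96.0], [569.9, 372.6, 96.0], [494.2, 236.1, 96.0], [579.6, 242.7, 96.0]]
0.106 [[328.8, 270.4], [345.5, 270.2], [312.0, 270.5], [328.6, 254.5], [328.9, 285.9]]
0.119 [[328.8, 277.2], [346.3, 277.0], [311.3, 277.3], [328.7, 260.6], [329.0, 293.2]]
w3 ((332.5, 324.5), 11.423759460449219) (327, 314, 15, 22)
```

Run:
```python
from h import *
g=cv2.cvtColor(cv2.imread("pics/w5.png"),cv2.COLOR_BGR2GRAY)
print(g[244:296,329].tolist()); print(g[267,305:355].tolist()); print(g[262,305:355].tolist())
a=cv2.imread("pics/w5.png")[235:300,290:370];b=cv2.imread("pics/w3.png")[285:335,290:370]
cv2.imwrite("pics/z5.png",np.hstack([cv2.resize(a,(400,325),interpolation=0),cv2.resize(cv2.copyMakeBorder(b,0,15,0,0,0),(400,325),interpolation=0)]))
```

```text
[213, 213, 214, 214, 218, 196, 110, 46, 71, 95, 105, 103, 102, 103, 102, 105, 106, 107, 106, 109, 104, 104, 106, 108, 106, 104, 104, 109, 106, 107, 108, 105, 106, 103, 106, 108, 111, 101, 69, 73, 146, 210, 190, 97, 83, 86, 90, 100, 106, 106, 104, 106]
[115, 129, 133, 134, 135, 135, 134, 132, 77, 61, 64, 68, 78, 107, 110, 105, 107, 107, 107, 104, 105, 104, 104, 105, 108, 105, 107, 107, 104, 105, 106, 107, 103, 105, 108, 107, 83, 112, 113, 110, 110, 141, 187, 216, 212, 213, 213, 212, 209, 206]
[212, 212, 117, 130, 134, 134, 131, 133, 130, 91, 71, 73, 78, 79, 79, 89, 105, 103, 106, 106, 108, 107, 108, 107, 106, 106, 104, 107, 107, 104, 104, 103, 104, 109, 116, 111, 85, 116, 111, 102, 144, 188, 214, 210, 213, 212, 211, 212, 209, 206]
```

View pics/z5.png

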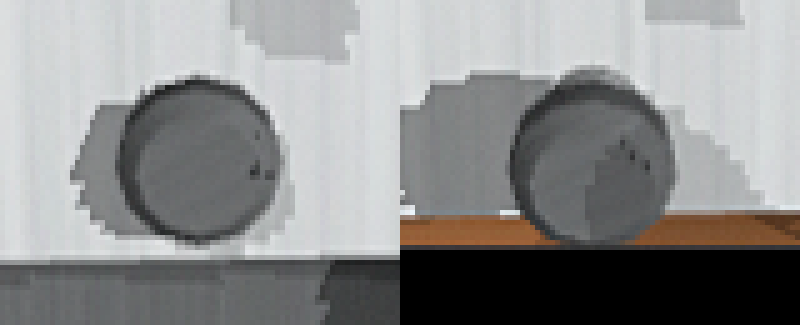

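The left crop (now) shows the head flat on the plate with only a thin attached shadow. The right crop (before) shows the shank and a detached shadow. The pin is down, so I'll check the bar and the bystanders numerically before handing in.

Run:
```python
from h import *
c=info("top"); shot("top","t6"); a=cv2.imread("pics/top0.png"); b=cv2.imread("pics/t6.png")
d=(cv2.absdiff(a,b).max(2)>30).astype(np.uint8); d=cv2.morphologyEx(d,cv2.MORPH_CLOSE,np.ones((3,3)))
for cn in cv2.findContours(d,0,2)[0]:
    if cv2.contourArea(cn)>15:
        r=cv2.minAreaRect(cn); B=onplane(c,cv2.boxPoints(r),.01); print(np.round(r[0]),np.round(r[1]),B.mean(0).round(3),[np.linalg.norm(B[i]-B[i-1]).round(3) for i in (1,2)])
print(proj(c,[[.601,-.196,.01]]))
```

```text
[632. 476.] [ 5. 13.] [-0.038 -0.787  0.01 ] [np.float64(0.037), np.float64(0.014)]
[348. 476.] [ 6. 15.] [-0.036  0.027  0.01 ] [np.float64(0.043), np.float64(0.016)]
[368. 472.] [16. 23.] [-0.027 -0.034  0.01 ] [np.float64(0.066), np.float64(0.044)]
[617. 427.] [51. 62.] [ 0.098 -0.757  0.01 ] [np.float64(0.183), np.float64(0.137)]
[416. 258.] [45.  8.] [ 0.595 -0.197  0.01 ] [np.float64(0.026), np.float64(0.141)]
[302. 365.] [320. 135.] [0.292 0.166 0.01 ] [np.float64(0.411), np.float64(0.956)]
[[415.84082206 256.47053197]]
```

The bar lies flat at (0.595, -0.197) with its full length showing, and no bystander outside the arm's shadow has moved.

```bash
python3 -c "
from cell import job; print(job.sign_off())"
```

```text
the job is handed in; nothing more can be done
None
```

I turned the bar clear of the lips and laid it flat on the open bench, then slid the plate to the marks, where the pin dropped with its head down on the plate as far as the last picture shows; I let go of everything and handed the job in at about 21 s.

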